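# Close the water filter's deep service valve with the T-key

## Robot

A 6-joint arm with a two-finger parallel gripper is mounted at the origin on a cart in front of the work surface, level with it; the furniture and walls round the work are solid. World frame = base frame: x ahead of the robot, y to its left, z up, the work surface at z = 0. Lengths are in m, angles in rad, forces in N, time in s.
With the tool pointing down it reaches from about 0.25 to 0.725 m from the base axis. Payload 4 kg.
Tool frame: the origin (TCP) lies at the very end of the fingers, on their centre line; the grasp point (between the pads) lies 19 mm behind it; z points along the fingers, y is the line along which they close (so a half turn about z gives the same grasp; the last joint's range is limited). The gripper opens to 85 mm and grips with 20 to 120 N. Pads are 22 mm wide; open, the fingers measure 114 mm over their backs; the gripper's body (76 mm by 85 mm) begins 54 mm behind the grasp point. The pads swing forward as they close: fully open they stand 13 mm farther back than shut.
Start: joints at [1.318, 0.241, 0.005, 1.335, 0, 1.571], TCP at [0.125, 0.484, 0.231] pointing down, gripper open.
Joint ranges: [-2.72, 2.72], [-1.05, 1.87], [-1.09, 1.28], [-1.99, 2.15], [-1.42, 1.44], [-3.14, 3.14]. Speed limits (rad/s): [2.79, 2.79, 3.14, 3.14, 3.14, 3.14].

## Interface

Orientations are given as a unit quaternion [x, y, z, w].
In Python, from workcell import bot, vision, workorder, boxes_of gives the robot as it stands.
- The arm moves only by the tool send_rows, never from a script. Its argument "motion" is text: rows parted by semicolons, each of 5 numbers parted by spaces: the closure, from -1 (fully open) to 1 (shut), so that 0 is half open, then the shift along the tool's x, y, z in cm, then the turn about the tool's z in rad. In form: claw x y z twist; .... A call has 1 to 5 rows; each row is the pose to reach, as a shift and turn from the pose commanded when the call began, along the tool's axes at that moment; what a row does not reach only later rows make up. A row lasts 1/10 s, in which the tool goes at most 50 mm and 8.59 degrees, less where a joint would pass 70% of its speed; a pose out of reach is approached as far as the arm can. A call with a gripper value outside its range is refused whole. The fingers move at their own pace and stop on an object; the grip force is fixed at half the most. Time passes only in rows, so rows that repeat a pose let the fingers close. It gives the time, the measured TCP pose, the force, the opening and the grip force at its end, in the units of the state.
- bot.get_obs(): the state, without advancing time (a new reading comes with each control period).
- vision.camera(name): name is "side" or "top"; returns the picture (420x560x3 uint8, red, green, blue); there is no depth.
- vision.camera_model(name): a dict with "fov_y" (degrees; the focal length in pixels is half the picture's height over the tangent of half this angle, whatever the lens; pixels are square), "cx", "cy" (the principal point, pixels), "world_from_camera" (4x4, takes a point from camera to world coordinates). Camera axes: x right, y down, z forward; pixel columns grow to the right and rows downward; lengths in m; the calibration is good to about 2 mm. A picture is of the moment at which its call begins. camera_model takes no time and is no camera call.
- workorder.job_done(): hands the job in; it is judged then, once.
Trained networks look in the newest picture that a camera, given by its name, has taken for a name from the list of things; names that differ only in an ending like _2 or _b are one class to them, and where a whole thing is asked for, a point or a joint stands for the part that bears it (a point fixed in the world has none). Each returns a list of dicts, best first, with "conf" (0 to 1); they miss things now and then, are a little off and sometimes report something else, mostly with a low value. They report only what shows in the picture. A call takes as long as a camera call. They do not tell look-alikes from the thing itself.
- boxes_of(camera, target): "rect" ([centre column, centre row, width, height] in pixels, round what is visible of it).
The state is a dict: "clock": time; "joint_pos": joint angles; "joint_vel": joint speeds; "tau": joint torques, N m; "eef_pos": TCP position; "tool_rot": TCP orientation; "ft_force": force on the tool from outside, world axes, zero at the start; "ft_torque": the same for the moment, N m; "grip_width": finger opening in m; "grasp_force": force on a finger pad.
Only numpy, scipy, OpenCV 4.12 (cv2) and the standard library are available. Lean on these libraries where they do the work, as an engineer would, in place of code of your own. Each camera call takes 0.05 s, during which the arm holds its last target. There are 200 camera calls.

## Task

Close the service valve of the countertop water filter: take the T-key out of its holder, lower it down the filter's deep shaft until its square socket has dropped right over the sprung square stem at the bottom (feel for the stem's angle with a light push), and turn it clockwise until the valve is fully shut at its stop. Then draw the key out and put it back, standing upright in its holder. Never press hard on the stem or the filter (stay under about 25 N), and do not disturb the things standing round about.

Things in the scene. Friction and masses are not known exactly. Their poses are not given: they have to be found in the camera images.
- shaft_mouth (a point): Centre of the flared mouth of the steel shaft in the middle of the round white water filter (fixed, 116 mm diameter, white deck 104 mm above the worktop). This point is 118 mm above the worktop on the shaft's vertical axis. The shaft is straight, 31.5 mm wide inside; its mouth flares to about 42 mm over the top 12 mm.
- stem_top (a point): Centre of the top of the brass square stem down the shaft, on the shaft's axis, 40 mm above the worktop when not pressed (78 mm below the mouth). The stem is 15 mm square, 18 mm tall, on a round disc. Its angle about the vertical differs every time and is NOT reported: this point's axes say nothing of the square's flats.
- valve (a joint): Valve angle in rad, shown by the black pointer on the filter's deck (front dot = open, other dot = closed): 0 = open, 1.35 = fully shut, at its stop. Grows as the stem is turned clockwise seen from above. Friction 0.05 N m; it stays where it is left. Past the stop a slipping clutch (0.09 N m) lets the stem go round without moving the valve.
- key_bar (a point): Centre of the T-key's cross bar, where to grip it. Bar: black plastic, 96 mm long (point's y axis), 14 mm thick (x), 18 mm high (z, up along the key). A steel shank 11 mm thick (16 mm collar under the bar) runs down to a socket head 29 mm across. Loose, 174 mm tall, 0.15 to 0.3 kg. At the start it stands upright in its holder, bar centre 171 mm above the worktop.
- key_mouth (a point): Centre of the open lower end of the T-key's socket, on the key's axis, 165 mm below point key_bar; z up along the key. The opening is 17 mm square, flats parallel to the bar and across it, 22 mm deep. It slips over the stem within about 8 degrees of a match, which repeats every 90 degrees; right down on the stem, this point is 18 mm below point stem_top.
- holder_floor (a point): Centre of the floor of the key's holder, a small round grey plastic cup fixed to the worktop: this point is 6 mm above the worktop; the cup is open at the top, 35 mm wide inside, its rim 56 mm above the worktop, its foot 72 mm in diameter. z axis up.
- salt_shaker_mid (a point): Middle of a salt shaker (44 mm diameter, 90 mm tall, 45 mm above its base); a bystander.
- tea_carton_mid (a point): Middle of a small yellow carton (59 x 112 x 74 mm, 37 mm above its base); a bystander.
- tea_glass_mid (a point): Middle of a small clear glass (49 mm diameter, 62 mm tall, 31 mm above its base); a bystander.
- t_key: The T-key as a whole; origin at its lower end, the same point as point key_mouth, z up along the key.
- water_filter: The filter with its valve and stem; origin at the centre of its underside, x towards the hose fittings at its back. Stem and disc are sprung: they give way straight down up to 6 mm, 2 N at first, 6 N at the end, then a hard stop. A socket that does not match the stem's angle pushes the stem down; once they match, the stem springs up into it.
Mind the look-alikes: they are no part of the job. Of the things that look like the t_key, the largest one is meant.

How it is judged:
By the outcome, as a careful person would: the job done as asked, in the order asked, and still so for the second after the job is handed in, with the robot touching nothing.
It also fails if it takes over 64 s, if anything falls off the work surface, if the arm or the gripper's body presses on something with over 40 N, if the wrist force passes 120 N, or if a joint passes its speed limit or range.

## Working session

There is one attempt and no reset: what is moved stays moved. The work goes in short steps, Python scripts to look and compute and a tool call to move; the robot and the scene stay as the last step left them, time stands still between calls to the robot, and variables do not carry over. Pictures are saved under pics/ and viewed, at most 11 in all, crops included, and the job is handed in when it is done.

Besides the shell and the picture viewer there is one more tool, called after ">>>" as name(argument=value, ...), one argument or row to a line, values as JSON. send_rows: Moves the arm, as the interface text tells. Its arguments: {"type":"object","properties":{"motion":{"type":"string"}},"required":["motion"]}

```bash
mkdir -p pics; ls; cat > h.py <<'E'
import numpy as np, cv2
from workcell import bot, vision, workorder, boxes_of
def proj(cam,P):
    m=vision.camera_model(cam); T=np.linalg.inv(np.array(m["world_from_camera"]))
    p=T[:3,:3]@np.array(P,float)+T[:3,3]; f=210/np.tan(np.radians(m["fov_y"])/2)
    return np.array([m["cx"]+f*p[0]/p[2], m["cy"]+f*p[1]/p[2]])
def atz(cam,u,v,z):
    m=vision.camera_model(cam); T=np.array(m["world_from_camera"]); f=210/np.tan(np.radians(m["fov_y"])/2)
    d=T[:3,:3]@np.array([(u-m["cx"])/f,(v-m["cy"])/f,1]); o=T[:3,3]
    return o+d*(z-o[2])/d[2]
def save(cam,n):
    im=vision.camera(cam); cv2.imwrite("pics/"+n,cv2.cvtColor(im,cv2.COLOR_RGB2BGR)); return im
E
python3 - <<'E'
from h import *
a=save("top","t0.png"); b=save("side","s0.png")
for c in ("top","side"):
    m=vision.camera_model(c); print(c,m["fov_y"],m["cx"],m["cy"],np.round(m["world_from_camera"],3).tolist())
    for t in ["t_key","water_filter","key_bar","holder_floor","shaft_mouth","salt_shaker_mid","tea_carton_mid","tea_glass_mid"]:
        print(t,[(round(d["conf"],2),np.round(d["rect"]).astype(int).tolist()) for d in boxes_of(c,t)][:4])
print(bot.get_obs())
cv2.imwrite("pics/both.png",cv2.resize(cv2.cvtColor(np.vstack([a,b]),cv2.COLOR_RGB2BGR),(400,600)))
E
```

```text
pics
top 42.45904326105259 282.57314334068076 212.44155583918746 [[-0.011, -0.993, 0.118, 0.408], [-1.0, 0.009, -0.019, -0.227], [0.017, -0.118, -0.993, 1.16], [0.0, 0.0, 0.0, 1.0]]
t_key [(0.86, [353, 217, 44, 34]), (0.8, [194, 173, 33, 28]), (0.51, [360, 285, 31, 34])]
water_filter [(0.97, [253, 237, 55, 66]), (0.71, [355, 218, 41, 33])]
key_bar [(0.81, [355, 218, 42, 33]), (0.58, [197, 171, 34, 26]), (0.56, [361, 283, 28, 33]), (0.38, [251, 238, 60, 69])]
holder_floor [(0.56, [341, 228, 28, 30]), (0.31, [253, 238, 60, 66])]
shaft_mouth [(0.67, [253, 239, 60, 67])]
salt_shaker_mid [(0.67, [279, 303, 25, 20])]
tea_carton_mid [(0.75, [269, 151, 55, 34])]
tea_glass_mid [(0.61, [354, 216, 42, 35]), (0.56, [217, 300, 25, 23])]
side 42.73406445877116 280.39402271707297 204.82026706723613 [[0.74, -0.588, 0.326, 0.164], [-0.672, -0.652, 0.351, -0.604], [0.006, -0.479, -0.878, 1.024], [0.0, 0.0, 0.0, 1.0]]
t_key [(0.8, [269, 134, 35, 44]), (0.78, [294, 299, 11, 51]), (0.58, [337, 237, 18, 64])]
water_filter [(0.65, [256, 208, 58, 74]), (0.33, [188, 219, 22, 34]), (0.16, [335, 171, 57, 67])]
[... 386 characters left out ...]
24])]
{'clock': 0.9, 'joint_pos': array([ 1.31799735e+00,  2.40561866e-01,  5.00379357e-03,  1.33520341e+00,
       -1.07177956e-05,  1.57080402e+00]), 'joint_vel': array([ 0.00074095, -0.00060165,  0.00029256,  0.00158993, -0.00133394,
       -0.00081988]), 'tau': array([-7.10937475e-04, -3.72189939e+01,  2.52697170e+01,  9.76797091e-04,
       -1.41936930e-04,  1.35512423e-05]), 'eef_pos': array([0.1250607 , 0.48410756, 0.23132698]), 'tool_rot': array([1.26066995e-01, 9.92021730e-01, 1.66102555e-05, 7.51270717e-06]), 'ft_force': array([ 0.10575098,  0.16008245, -0.67551901]), 'ft_torque': array([-0.00152508,  0.00162141,  0.00062804]), 'grasp_force': 0.0, 'grip_width': 0.08517762129071917}
```

View pics/t0.png

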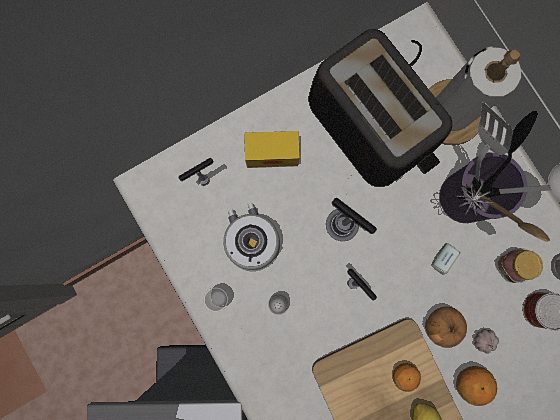

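View pics/s0.png

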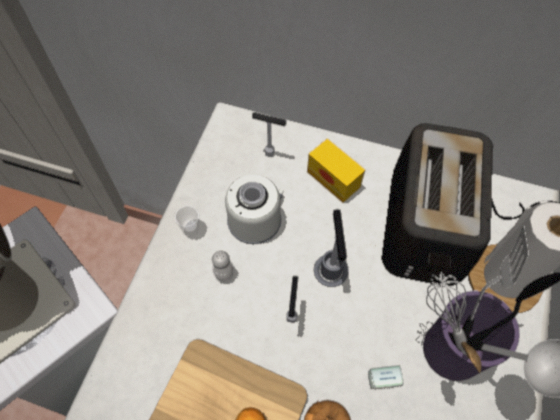

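```bash
python3 - <<'E'
from h import *
a=cv2.imread("pics/t0.png")
c1=cv2.resize(a[190:250,320:385],None,fx=8,fy=8,interpolation=cv2.INTER_CUBIC)
c2=cv2.resize(a[205:275,220:285],None,fx=8,fy=8,interpolation=cv2.INTER_CUBIC)[:480]
b=cv2.imread("pics/s0.png")
c=np.hstack([c1[:,:400],c2[:480,:400]]) if 0 else np.hstack([cv2.resize(a[190:250,325:375+2],(416,480),interpolation=cv2.INTER_CUBIC),cv2.resize(a[212:267,225:273],(384,440),interpolation=cv2.INTER_CUBIC)[:480] if 0 else cv2.resize(a[210:270,228:276],(384,480),interpolation=cv2.INTER_CUBIC)])
cv2.imwrite("pics/c0.png",c)
# candidates: bar threshold in top
hsv=a.max(2); m=((hsv<60)*255).astype(np.uint8)
n,l,st,ce=cv2.connectedComponentsWithStats(m[190:250,320:385])
for i in range(1,n):
    if st[i,4]>60:
        ys,xs=np.where(l==i); r=cv2.minAreaRect(np.c_[xs+320,ys+190].astype(np.float32)); bp=cv2.boxPoints(r)
        P=np.array([atz("top",*p,0.178)[:2] for p in bp]); print(st[i],r,np.round(P,4).tolist(),P.mean(0))
print("filter", atz("top",253,239,.1), "shaft side",atz("side",254,196,.118))
print("holder side",proj("side",[.42,-.3,.006]))
for n,u,v,z in [("glass",218,297,.031),("salt",279,302,.045),("carton",272,149,.037),("small1",362,282,.1),("small2",196,172,.1)]: print(n,atz("top",u,v,z).round(3))
E
```

```text
[ 12   8  45  36 521] ((350.4175109863281, 219.88954162597656), (52.195472717285156, 19.014606475830078), 37.30394744873047) [[0.525, -0.3214], [0.5528, -0.3432], [0.4937, -0.418], [0.4662, -0.3961]] [ 0.50941664 -0.36967449]
[12 26 15 19 63] ((337.19793701171875, 226.73651123046875), (19.723085403442383, 8.822151184082031), 59.534454345703125) [[0.5086, -0.3293], [0.5167, -0.3435], [0.4853, -0.3611], [0.4773, -0.347]] [ 0.49697596 -0.34521039]
filter [ 0.48140656 -0.18852624  0.1       ] shaft side [ 0.4748654  -0.19339727  0.118     ]
holder side [270.07066526 273.31029826]
glass [ 0.367 -0.113  0.031]
salt [ 0.356 -0.239  0.045]
carton [ 0.677 -0.227  0.037]
small1 [ 0.395 -0.401  0.1  ]
small2 [ 0.616 -0.076  0.1  ]
```

View pics/c0.png

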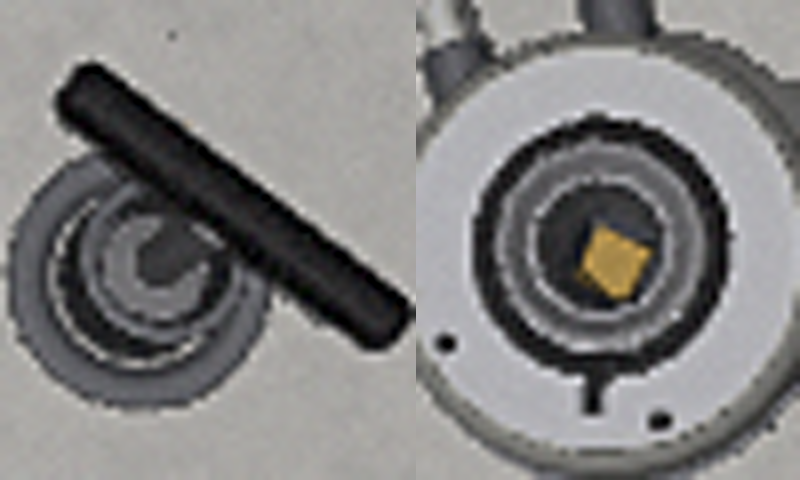

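The crops show the key bar centred at about px (354.6, 215.8) in the top view. The shaft mouth is at about (251.1, 240.6), and the brass square's edges are turned about 66° (mod 90) in the world. The pointer is about 0.37 rad past the open dot.

```bash
python3 - <<'E'
from h import *
from scipy.optimize import least_squares
def pca(cam,f,box,th,seed):
    a=cv2.imread(f); x0,y0,x1,y1=box
    m=((a[y0:y1,x0:x1].max(2)<th)*255).astype(np.uint8)
    m=cv2.morphologyEx(m,cv2.MORPH_OPEN,np.ones((3,3),np.uint8))
    n,l,st,ce=cv2.connectedComponentsWithStats(m); i=l[seed[1]-y0,seed[0]-x0]
    ys,xs=np.where(l==i); r=cv2.minAreaRect(np.c_[xs+x0,ys+y0].astype(np.float32)); return r
for th in (30,40,50):
    print(th,pca("top","pics/t0.png",(325,190,385,245),th,(355,216)),pca("side","pics/s0.png",(320,195,360,270),th,(339,230)))
t=(354.6,215.75)
def ray(cam,u,v): 
    p=atz(cam,u,v,0.);q=atz(cam,u,v,.3);return p,q
print("bar top",atz("top",*t,.176),"side",atz("side",339,235,.176))
for e in [(325+75/8,190+82/8),(325+393/8,190+330/8)]: print(atz("top",*e,.178))
print("mouth top",atz("top",251.1,240.6,.118),"holder foot",atz("top",342.2,225,.004))
for f in [(600,228),(655,250),(630,300),(583,285)]: print(atz("top",228+(f[0]-416)/8,210+f[1]/8,.04)[:2])
P=atz("top",251.1,240.6,.118);print(proj("side",P))
print(proj("side",atz("top",*t,.176)), proj("side",atz("top",342.2,225,.004)))
b=cv2.imread("pics/s0.png")
cv2.imwrite("pics/c1.png",np.hstack([cv2.resize(b[205:289,305:365],(420,588),interpolation=cv2.INTER_CUBIC),cv2.resize(b[170:250,227:281],(378,560),interpolation=cv2.INTER_CUBIC).__class__(0) if 0 else cv2.resize(b[170:254,227:281],(378,588),interpolation=cv2.INTER_CUBIC)]))
E
```

```text
30 ((354.5, 217.0), (54.0, 59.0), 90.0) ((339.5, 232.0), (74.0, 39.0), 90.0)
40 ((354.5, 217.0), (54.0, 59.0), 90.0) ((339.2425537109375, 235.92575073242188), (50.448387145996094, 6.666749000549316), 84.2894058227539)
50 ((352.15850830078125, 217.5731658935547), (51.40003967285156, 13.219318389892578), 37.30394744873047) ((338.8692932128906, 235.95387268066406), (50.48213195800781, 7.442083835601807), 82.87498474121094)
bar top [ 0.51708952 -0.37794488  0.176     ] side [ 0.51393499 -0.37827956  0.176     ]
[ 0.54585945 -0.34113253  0.178     ]
[ 0.48804586 -0.41266091  0.178     ]
mouth top [ 0.47710044 -0.18551071  0.118     ] holder foot [ 0.51642366 -0.37698695  0.004     ]
[ 0.48665973 -0.18219511]
[ 0.4808173  -0.19640766]
[ 0.46793711 -0.18987565]
[ 0.47193498 -0.17774334]
[252.21424578 192.71054883]
[340.13535716 233.77805587] [330.76636856 270.20017507]
```

View pics/c1.png

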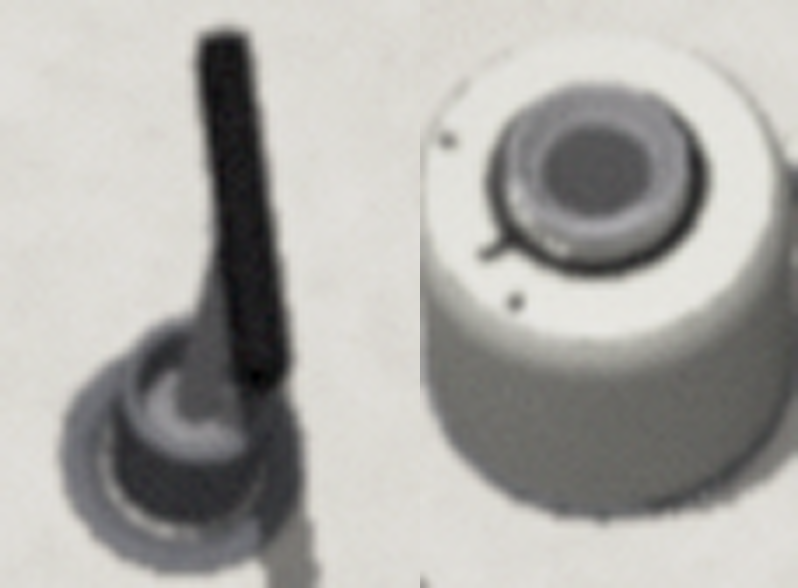

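```bash
cat >> h.py <<'E'
from scipy.spatial.transform import Rotation as R
def to(x,y,z,yaw):
    "yaw = world angle (deg) of tool y; prints delta in tool axes"
    o=bot.get_obs(); M=R.from_quat(o["tool_rot"]).as_matrix(); p=np.array(o["eef_pos"])
    d=M.T@(np.array([x,y,z])-p)*100; cur=np.degrees(np.arctan2(M[1,1],M[0,1]))
    w=-np.radians((yaw-cur+180)%360-180)
    print("delta cm",d.round(2),"twist",round(w,3),"| pos",p.round(4),"yaw",round(cur,2),"tilt",M[2].round(3),"F",np.round(o["ft_force"],2),"T",np.round(o["ft_torque"],3),"w",round(o["grip_width"],4),"gf",round(o["grasp_force"],1),"t",o["clock"],"q",o["joint_pos"].round(2))
E
python3 -c "
from h import *
to(.516,-.378,.25,-38.5)"
```

```text
delta cm [-59.41 -73.69  -1.87] twist 1.99 | pos [0.1251 0.4841 0.2313] yaw 75.52 tilt [-0.  0. -1.] F [ 0.11  0.16 -0.68] T [-0.002  0.002  0.001] w 0.0852 gf 0.0 t 0.9 q [ 1.32  0.24  0.01  1.34 -0.    1.57]
```

>>> send_rows(
  motion="-1 -59.4 -73.7 -1.9 1.99; 0 -59.4 -73.7 -1.9 1.99; 0 -59.4 -73.7 -1.9 1.99; 0 -59.4 -73.7 -1.9 1.99; 0 -59.4 -73.7 -1.9 1.99",
)

```text
clock: 1.4
eef_pos: [0.2286, 0.2548, 0.2365]
tool_rot: [0.483, 0.876, 0.0, 0.0]
ft_force: [1.9, 0.6, 0.5]
grip_width: 0.0428
grasp_force: 0.0
```

```bash
python3 -c "
from h import *
to(.516,-.378,.25,-38.5)"
```

```text
delta cm [-68.85  -9.47  -1.36] twist 1.235 | pos [0.2286 0.2548 0.2365] yaw 32.26 tilt [-0.     0.001 -1.   ] F [1.95 0.65 0.54] T [ 0.041 -0.006  0.061] w 0.0428 gf 0.0 t 1.4 q [ 0.84 -0.08 -0.33  1.31 -0.    1.85]
```

>>> send_rows(
  motion="0 -68.9 -9.5 -1.4 1.235; 0 -68.9 -9.5 -1.4 1.235; 0 -68.9 -9.5 -1.4 1.235; 0 -68.9 -9.5 -1.4 1.235; 0 -68.9 -9.5 -1.4 1.235",
)

```text
clock: 1.9
eef_pos: [0.3332, 0.0274, 0.2419]
tool_rot: [0.77, 0.638, 0.001, 0.0]
ft_force: [2.0, 1.5, -0.1]
grip_width: 0.0429
grasp_force: 0.0
```

```bash
python3 -c "
from h import *
to(.516,-.378,.25,-38.5)"
```

```text
delta cm [-36.4   25.54  -0.79] twist 0.484 | pos [0.3332 0.0274 0.2419] yaw -10.79 tilt [ 0.001  0.002 -1.   ] F [ 1.97  1.49 -0.15] T [ 0.059 -0.033  0.024] w 0.0429 gf 0.0 t 1.9 q [ 0.08 -0.1  -0.34  1.33  0.    1.84]
```

>>> send_rows(
  motion="0 -36.4 25.5 -0.8 0.484; 0 -36.4 25.5 -0.8 0.484; 0 -36.4 25.5 -0.8 0.484; 0 -36.4 25.5 -0.8 0.484; 0 -36.4 25.5 -0.8 0.484",
)

```text
clock: 2.4
eef_pos: [0.4371, -0.2002, 0.246]
tool_rot: [0.9, 0.436, 0.0, 0.0]
ft_force: [1.7, 0.4, 0.3]
grip_width: 0.0428
grasp_force: 0.0
```

```bash
python3 -c "
from h import *
to(.516,-.378,.25,-38.5)"
```

```text
delta cm [-9.08 17.2  -0.39] twist 0.004 | pos [ 0.4371 -0.2002  0.246 ] yaw -38.24 tilt [ 0.     0.001 -1.   ] F [1.72 0.44 0.34] T [ 0.045 -0.061 -0.003] w 0.0428 gf 0.0 t 2.4 q [-0.43  0.2  -0.01  1.36  0.    1.81]
```

>>> send_rows(
  motion="0 -9.1 17.2 -0.4 0; 0 -9.1 17.2 -0.4 0; 0 -9.1 17.2 -0.4 0; 0 -9.1 17.2 -0.4 0; 0 -9.1 17.2 -0.4 0",
)

```text
clock: 2.9
eef_pos: [0.5166, -0.3807, 0.2458]
tool_rot: [0.9, 0.435, -0.001, -0.001]
ft_force: [-0.6, 1.1, -0.8]
grip_width: 0.0427
grasp_force: 0.0
```

```bash
python3 - <<'E'
from h import *
to(.516,-.378,.161,-38.5)
a=save("top","t1.png");b=save("side","s1.png")
cv2.imwrite("pics/c2.png",cv2.cvtColor(np.hstack([cv2.resize(a[170:260,310:400],(400,400),interpolation=3),cv2.resize(b[180:285,290:395],(400,400),interpolation=3)]),cv2.COLOR_RGB2BGR))
E
```

```text
delta cm [ 0.19 -0.2   8.48] twist 0.001 | pos [ 0.5166 -0.3807  0.2458] yaw -38.42 tilt [-0.001 -0.002 -1.   ] F [-0.58  1.05 -0.77] T [ 0.003 -0.04  -0.035] w 0.0427 gf 0.0 t 2.9 q [-0.63  0.53  0.48  1.52 -0.    1.61]
```

View pics/c2.png

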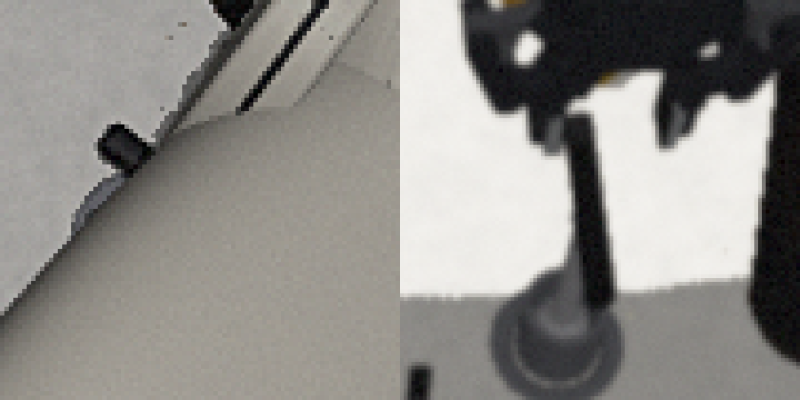

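The arm covers the top view; the side crop shows both fingers above the bar, one on each side of it. I'll go down.

>>> send_rows(
  motion="0 0.2 -0.2 3 0; 0 0.2 -0.2 5.5 0; 0 0.2 -0.2 7.5 0; 0 0.2 -0.2 8.5 0; 0 0.2 -0.2 8.5 0",
)

```text
clock: 3.5
eef_pos: [0.5144, -0.3712, 0.1642]
tool_rot: [0.899, 0.438, -0.001, -0.001]
ft_force: [-0.3, 0.2, -0.2]
grip_width: 0.0428
grasp_force: 0.0
```

>>> send_rows(
  motion="0.9 0 0 0 0; 0.9 0 0 0 0; 0.9 0 0 0 0; 0.9 0 0 0 0; 0.9 0 0 0 0",
)

```text
clock: 4.0
eef_pos: [0.5165, -0.3737, 0.167]
tool_rot: [0.899, 0.437, 0.001, 0.002]
ft_force: [0.7, -0.8, 5.5]
grip_width: 0.0125
grasp_force: 61.0
```

```bash
python3 - <<'E'
from h import *
save("side","s2.png"); save("top","t2.png")
to(.516,-.378,.30,-38.5)
b=cv2.imread("pics/s2.png")
cv2.imwrite("pics/c3.png",cv2.resize(b[180:285,290:395],(420,420),interpolation=3))
E
```

```text
delta cm [ -0.36   0.28 -13.29] twist 0.006 | pos [ 0.5165 -0.3738  0.167 ] yaw -38.17 tilt [ 0.     0.004 -1.   ] F [0.27 0.62 6.37] T [ 0.054 -0.07  -0.038] w 0.0122 gf 61.0 t 4.1 q [-0.63  0.54  0.29  1.31  0.    1.61]
```

View pics/c3.png

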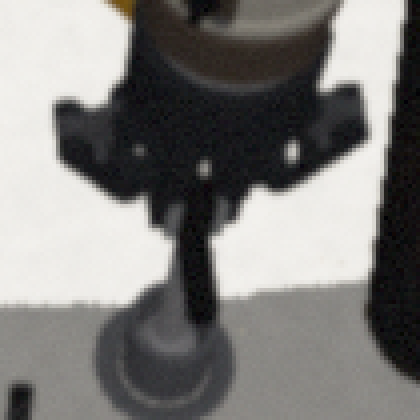

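Grip is shallow (TCP 6 mm higher than planned, width only 12 mm), so I'll open, go deeper and regrip.

>>> send_rows(
  motion="0.2 0 0 0 0; 0.2 0 0 0 0; 0.2 0 0 0.4 0; 0.2 0 0 0.4 0; 0.2 0 0 0.4 0",
)

```text
clock: 4.6
eef_pos: [0.515, -0.3727, 0.1601]
tool_rot: [0.899, 0.437, -0.0, -0.001]
ft_force: [0.6, 0.5, 0.2]
grip_width: 0.034
grasp_force: 0.0
```

```bash
python3 - <<'E'
from h import *
to(.516,-.378,.157,-38.5)
E
```

```text
delta cm [-0.35  0.41  0.31] twist 0.006 | pos [ 0.515  -0.3727  0.1601] yaw -38.16 tilt [-0.    -0.001 -1.   ] F [0.57 0.51 0.18] T [ 0.017 -0.004 -0.044] w 0.034 gf 0.0 t 4.6 q [-0.63  0.55  0.28  1.3  -0.    1.61]
```

>>> send_rows(
  motion="0.2 -0.3 0.4 0.3 0; 0.2 -0.3 0.4 0.3 0; 0.2 -0.3 0.4 0.3 0; 0.9 -0.3 0.4 0.3 0; 0.9 -0.3 0.4 0.3 0",
)

```text
clock: 5.1
eef_pos: [0.5168, -0.3778, 0.158]
tool_rot: [0.899, 0.437, 0.0, 0.0]
ft_force: [0.4, 0.5, -0.4]
grip_width: 0.0126
grasp_force: 60.1
```

>>> send_rows(
  motion="0.9 0 0 0 0; 0.9 0 0 0 0; 0.9 0 0 0 0; 0.9 0 0 0 0",
)

```text
clock: 5.5
eef_pos: [0.5168, -0.3779, 0.158]
tool_rot: [0.899, 0.437, 0.0, 0.0]
ft_force: [-0.4, -0.4, 1.0]
grip_width: 0.013
grasp_force: 60.3
```

```bash
python3 - <<'E'
from h import *
to(.516,-.378,.157,-38.5)
E
```

```text
delta cm [-0.06 -0.05  0.1 ] twist 0.006 | pos [ 0.5168 -0.3779  0.158 ] yaw -38.16 tilt [ 0.  0. -1.] F [-0.44 -0.41  0.98] T [-0.071 -0.096 -0.038] w 0.013 gf 60.3 t 5.5 q [-0.63  0.56  0.29  1.3  -0.    1.61]
```

>>> send_rows(
  motion="0.9 0 0 -2 0; 0.9 0 0 -5 0; 0.9 0 0 -8.5 0; 0.9 0 0 -12 0; 0.9 0 0 -14 0",
)

```text
clock: 6.0
eef_pos: [0.5169, -0.3779, 0.3004]
tool_rot: [0.899, 0.437, 0.001, 0.001]
ft_force: [0.8, -0.9, -2.2]
grip_width: 0.0129
grasp_force: 59.8
```

>>> send_rows(
  motion="0.9 0 0 0 0; 0.9 0 0 0 0; 0.9 0 0 0 0",
)

```text
clock: 6.3
eef_pos: [0.5159, -0.3772, 0.2951]
tool_rot: [0.899, 0.437, -0.001, -0.002]
ft_force: [0.2, -0.4, -3.7]
grip_width: 0.0128
grasp_force: 59.8
```

```bash
python3 - <<'E'
from h import *
to(.477,-.186,.295,-24.5)
b=save("side","s3.png");a=save("top","t3.png")
c=np.hstack([b[100:360,230:430],a[120:380,200:400]])
cv2.imwrite("pics/c4.png",cv2.cvtColor(cv2.resize(c,None,fx=2,fy=2,interpolation=3),cv2.COLOR_RGB2BGR))
E
```

```text
delta cm [ 12.63 -14.87   0.08] twist -0.238 | pos [ 0.5159 -0.3772  0.2951] yaw -38.16 tilt [-0.    -0.005 -1.   ] F [ 0.22 -0.4  -3.68] T [ 0.019  0.031 -0.017] w 0.0128 gf 59.8 t 6.3 q [-0.63  0.53  0.6   1.64 -0.    1.61]
```

View pics/c4.png

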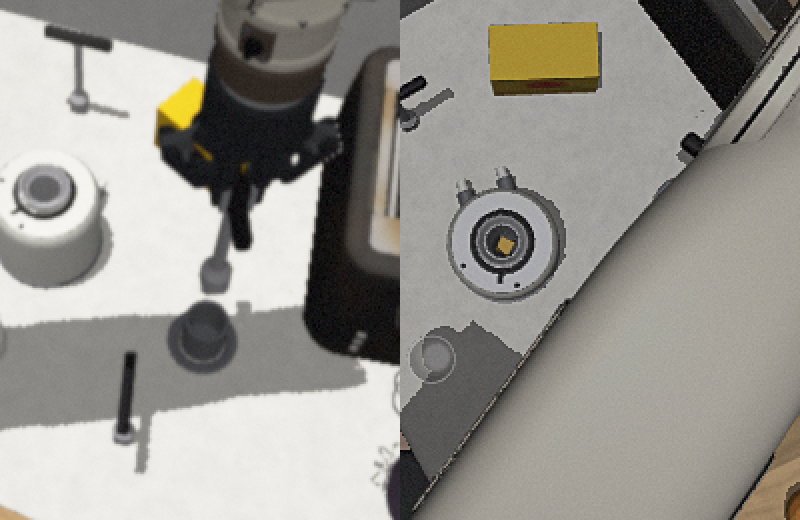

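The key is out of the holder and hangs straight (side crop: head at about (215, 275), above the cup). Next, carry it to the filter.

>>> send_rows(
  motion="0.9 2 -2.5 0 -0.05; 0.9 5 -6 0 -0.1; 0.9 8.5 -10 0 -0.15; 0.9 11 -13 0 -0.2; 0.9 12.6 -14.9 0 -0.24",
)

```text
clock: 6.9
eef_pos: [0.4757, -0.1835, 0.297]
tool_rot: [0.84, 0.543, -0.0, -0.001]
ft_force: [0.5, -0.4, -2.6]
grip_width: 0.0131
grasp_force: 59.9
```

>>> send_rows(
  motion="0.9 0 0 0 0; 0.9 0 0 0 0; 0.9 0 0 0 0; 0.9 0 0 0 0",
)

```text
clock: 7.3
eef_pos: [0.4774, -0.1876, 0.2973]
tool_rot: [0.841, 0.541, -0.0, -0.0]
ft_force: [-1.0, -0.1, -2.7]
grip_width: 0.013
grasp_force: 59.9
```

```bash
python3 - <<'E'
from h import *
to(.477,-.186,.29,-24.5)
b=save("side","s4.png")
c=b[100:260,180:340]
print(proj("side",[.477,-.186,.140]),proj("side",[.477,-.186,.118]))
cv2.imwrite("pics/c5.png",cv2.cvtColor(cv2.resize(c,(592,592),interpolation=3),cv2.COLOR_RGB2BGR))
E
```

```text
delta cm [ 0.13 -0.1   0.73] twist 0.0 | pos [ 0.4774 -0.1876  0.2973] yaw -24.5 tilt [-0.    -0.001 -1.   ] F [-1.05 -0.11 -2.65] T [-0.018  0.038  0.015] w 0.013 gf 59.9 t 7.3 q [-0.37  0.25  0.19  1.51 -0.    1.62]
[251.8822648  187.16077612] [252.33957335 192.90257794]
```

View pics/c5.png

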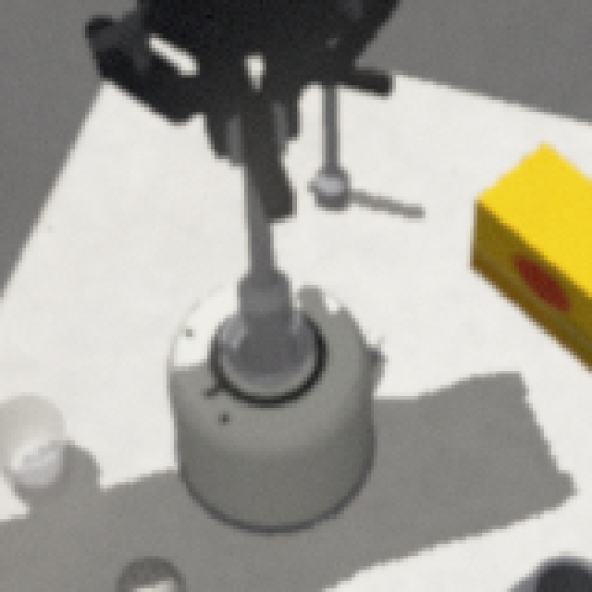

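The key head is right over the shaft mouth (about (252, 190) in the side view). I'll go down in stages and watch the force.

>>> send_rows(
  motion="0.9 0.1 -0.1 1.2 0; 0.9 0.1 -0.1 2.4 0; 0.9 0.1 -0.1 3.2 0; 0.9 0.1 -0.1 3.8 0; 0.9 0.1 -0.1 3.8 0",
)

```text
clock: 7.85
eef_pos: [0.4764, -0.1855, 0.2589]
tool_rot: [0.841, 0.541, -0.001, -0.001]
ft_force: [-0.6, -0.4, -2.8]
grip_width: 0.0126
grasp_force: 59.8
```

```bash
python3 - <<'E'
from h import *
to(.477,-.186,.21,-24.5)
E
```

```text
delta cm [-0.02  0.09  4.89] twist 0.001 | pos [ 0.4764 -0.1855  0.2589] yaw -24.44 tilt [-0.    -0.002 -1.   ] F [-0.59 -0.38 -2.83] T [-0.004 -0.014 -0.011] w 0.0126 gf 59.8 t 7.85 q [-0.37  0.25  0.1   1.41  0.    1.63]
```

>>> send_rows(
  motion="0.9 0 0 0.5 0; 0.9 0 0 1 0; 0.9 0 0 1.7 0; 0.9 0 0 2.4 0; 0.9 0 0 3 0",
)

```text
clock: 8.35
eef_pos: [0.4766, -0.1852, 0.2291]
tool_rot: [0.841, 0.542, -0.0, -0.0]
ft_force: [-0.9, 1.6, -2.5]
grip_width: 0.013
grasp_force: 59.9
```

```bash
python3 - <<'E'
from h import *
to(.477,-.186,.197,-24.5)
E
```

```text
delta cm [-0.06  0.07  3.21] twist 0.002 | pos [ 0.4766 -0.1852  0.2291] yaw -24.4 tilt [-0.    -0.001 -1.   ] F [-0.89  1.56 -2.53] T [-0.031 -0.063  0.009] w 0.013 gf 59.9 t 8.35 q [-0.37  0.26  0.03  1.34 -0.    1.63]
```

In the shaft with only about 2 N sideways. Next, down to just above the stem.

>>> send_rows(
  motion="0.9 0 0.05 0.8 0; 0.9 0 0.05 1.6 0; 0.9 0 0.05 2.4 0; 0.9 0 0.05 3 0; 0.9 0 0.05 3 0",
)

```text
clock: 8.85
eef_pos: [0.4766, -0.1853, 0.1986]
tool_rot: [0.841, 0.542, -0.001, -0.001]
ft_force: [-0.0, -0.1, -3.1]
grip_width: 0.0126
grasp_force: 59.8
```

>>> send_rows(
  motion="0.9 0 0 0.4 0; 0.9 0 0 0.7 0; 0.9 0 0 0.9 0; 0.9 0 0 0.9 0",
)

```text
clock: 9.25
eef_pos: [0.4771, -0.1855, 0.1906]
tool_rot: [0.841, 0.542, -0.0, -0.0]
ft_force: [0.3, 0.0, -2.5]
grip_width: 0.0132
grasp_force: 59.9
```

```bash
python3 - <<'E'
from h import *
to(.477,-.186,.174,-24.5)
E
```

```text
delta cm [-0.05  0.01  1.66] twist 0.002 | pos [ 0.4771 -0.1855  0.1906] yaw -24.41 tilt [-0. -0. -1.] F [ 0.3   0.03 -2.45] T [-0.014  0.017 -0.016] w 0.0132 gf 59.9 t 9.25 q [-0.37  0.29 -0.04  1.24  0.    1.63]
```

>>> send_rows(
  motion="0.9 0 0 0.2 0; 0.9 0 0 0.4 0; 0.9 0 0 0.5 0; 0.9 0 0 0.5 0",
)

```text
clock: 9.65
eef_pos: [0.4772, -0.1855, 0.1857]
tool_rot: [0.841, 0.542, -0.0, -0.0]
ft_force: [-0.2, -0.1, -2.3]
grip_width: 0.0128
grasp_force: 59.9
```

```bash
python3 - <<'E'
from h import *
to(.477,-.186,.174,-24.5)
E
```

```text
delta cm [-0.05  0.01  1.17] twist 0.002 | pos [ 0.4772 -0.1855  0.1857] yaw -24.41 tilt [-0. -0. -1.] F [-0.21 -0.06 -2.34] T [ 0.008 -0.016  0.017] w 0.0128 gf 59.9 t 9.65 q [-0.37  0.29 -0.05  1.23  0.    1.63]
```

>>> send_rows(
  motion="0.9 0 0 0.3 0; 0.9 0 0 0.6 0; 0.9 0 0 0.8 0; 0.9 0 0 0.8 0",
)

```text
clock: 10.05
eef_pos: [0.477, -0.1854, 0.1774]
tool_rot: [0.841, 0.542, -0.0, -0.0]
ft_force: [-0.0, 0.1, -3.8]
grip_width: 0.0125
grasp_force: 59.9
```

>>> send_rows(
  motion="0.9 0 0 0.2 0; 0.9 0 0 0.3 0; 0.9 0 0 0.4 0; 0.9 0 0 0.4 0",
)

```text
clock: 10.45
eef_pos: [0.4773, -0.1856, 0.1739]
tool_rot: [0.841, 0.542, 0.0, 0.0]
ft_force: [-0.5, 0.2, -1.8]
grip_width: 0.0125
grasp_force: 60.0
```

```bash
python3 - <<'E'
from h import *
to(.477,-.186,.174,-24.5)
E
```

```text
delta cm [-0.05 -0.01 -0.01] twist 0.002 | pos [ 0.4773 -0.1856  0.1739] yaw -24.41 tilt [-0.  0. -1.] F [-0.55  0.2  -1.85] T [0.048 0.138 0.032] w 0.0125 gf 60.0 t 10.45 q [-0.37  0.3  -0.07  1.2  -0.    1.63]
```

The socket went down the full 18 mm with no spring resistance, so it is on the stem. A light press to confirm the seat, then turn.

>>> send_rows(
  motion="0.9 0 0 0.1 0; 0.9 0 0 0.2 0; 0.9 0 0 0.2 0",
)

```text
clock: 10.75
eef_pos: [0.4774, -0.1856, 0.172]
tool_rot: [0.841, 0.542, 0.0, 0.0]
ft_force: [0.6, 0.3, -0.5]
grip_width: 0.0127
grasp_force: 60.2
```

>>> send_rows(
  motion="0.9 0 0 0 0.1; 0.9 0 0 0 0.2; 0.9 0 0 0 0.3; 0.9 0 0 0 0.4; 0.9 0 0 0 0.5",
)

```text
clock: 11.25
eef_pos: [0.4773, -0.1855, 0.1721]
tool_rot: [0.949, 0.315, 0.0, 0.0]
ft_force: [-0.4, -0.2, -0.8]
grip_width: 0.0128
grasp_force: 60.2
```

```bash
python3 - <<'E'
from h import *
to(.477,-.186,.174,-24.5)
E
```

```text
delta cm [-0.05  0.02 -0.19] twist -0.502 | pos [ 0.4773 -0.1855  0.1721] yaw -53.28 tilt [ 0.  0. -1.] F [-0.39 -0.22 -0.84] T [0.087 0.22  0.035] w 0.0128 gf 60.2 t 11.25 q [-0.37  0.3  -0.08  1.2  -0.    2.13]
```

>>> send_rows(
  motion="0.9 0 0 0 0.1; 0.9 0 0 0 0.2; 0.9 0 0 0 0.3; 0.9 0 0 0 0.4; 0.9 0 0 0 0.5",
)

```text
clock: 11.75
eef_pos: [0.4772, -0.1853, 0.172]
tool_rot: [0.998, 0.07, 0.0, -0.0]
ft_force: [-0.9, 0.4, -0.3]
grip_width: 0.0127
grasp_force: 60.2
```

>>> send_rows(
  motion="0.9 0 0 0 0.1; 0.9 0 0 0 0.2; 0.9 0 0 0 0.3; 0.9 0 0 0 0.4; 0.9 0 0 0 0.4",
)

```text
clock: 12.25
eef_pos: [0.4772, -0.1852, 0.172]
tool_rot: [0.992, -0.127, -0.0, -0.0]
ft_force: [-0.2, 1.4, -0.6]
grip_width: 0.0123
grasp_force: 60.2
```

```bash
python3 - <<'E'
from h import *
to(.477,-.186,.174,-24.5)
b=save("side","s5.png");a=save("top","t5.png")
c=np.hstack([cv2.resize(b[170:250,215:295],(400,400),interpolation=3),cv2.resize(a[200:280,210:290],(400,400),interpolation=3)])
cv2.imwrite("pics/c6.png",cv2.cvtColor(c,cv2.COLOR_RGB2BGR))
E
```

```text
delta cm [-0.    0.09 -0.2 ] twist -1.398 | pos [ 0.4772 -0.1852  0.172 ] yaw -104.6 tilt [-0.    -0.001 -1.   ] F [-0.22  1.44 -0.62] T [0.38  0.259 0.026] w 0.0123 gf 60.2 t 12.25 q [-0.37  0.3  -0.08  1.2   0.    3.03]
```

View pics/c6.png

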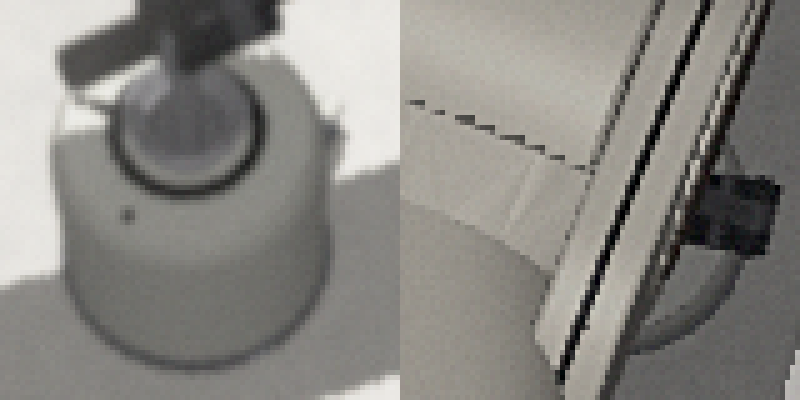

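The pointer now sits on the closed dot (side crop (90, 100)), after 1.4 rad of turn against about 1 rad needed. I'll release the wind-up slightly and draw the key straight out.

>>> send_rows(
  motion="0.9 0 0 0 -0.05; 0.9 0 0 -0.5 -0.05; 0.9 0 0 -1.2 -0.05; 0.9 0 0 -2.0 -0.05; 0.9 0 0 -3 -0.05",
)

```text
clock: 12.85
eef_pos: [0.4772, -0.1857, 0.2025]
tool_rot: [0.995, -0.103, -0.0, 0.0]
ft_force: [0.4, -0.1, -2.6]
grip_width: 0.013
grasp_force: 59.8
```

```bash
python3 - <<'E'
from h import *
to(.477,-.186,.297,-38.2)
E
```

```text
delta cm [-0.01  0.04 -9.45] twist -1.109 | pos [ 0.4772 -0.1857  0.2025] yaw -101.77 tilt [-0.  0. -1.] F [ 0.36 -0.07 -2.63] T [0.133 0.027 0.026] w 0.013 gf 59.8 t 12.85 q [-0.37  0.28 -0.02  1.27 -0.    2.98]
```

>>> send_rows(
  motion="0.9 0 0 -1.5 0; 0.9 0 0 -3.5 0; 0.9 0 0 -6 0; 0.9 0 0 -8.5 0; 0.9 0 0 -9.8 0",
)

```text
clock: 13.35
eef_pos: [0.4781, -0.1862, 0.3034]
tool_rot: [0.995, -0.103, 0.002, 0.001]
ft_force: [-0.2, 0.5, -2.8]
grip_width: 0.013
grasp_force: 60.0
```

>>> send_rows(
  motion="0.9 0 0 0 -0.15; 0.9 0 0 0 -0.3; 0.9 0 0 0 -0.45; 0.9 0 0 0 -0.6; 0.9 0 0 0 -0.75",
)

```text
clock: 13.85
eef_pos: [0.4774, -0.1859, 0.3009]
tool_rot: [0.962, 0.272, 0.0, 0.001]
ft_force: [0.5, -0.8, -2.6]
grip_width: 0.0128
grasp_force: 59.9
```

```bash
python3 - <<'E'
from h import *
to(.5165,-.3775,.297,-38.2)
E
```

```text
delta cm [-6.69 18.38  0.42] twist -0.353 | pos [ 0.4774 -0.1859  0.3009] yaw -58.45 tilt [ 0.     0.002 -1.   ] F [ 0.55 -0.82 -2.63] T [ 0.029 -0.022 -0.008] w 0.0128 gf 59.9 t 13.85 q [-0.37  0.25  0.19  1.52 -0.    2.22]
```

>>> send_rows(
  motion="0.9 -1 2.5 0 -0.1; 0.9 -2.5 7 0 -0.2; 0.9 -4.3 12 0 -0.3; 0.9 -5.8 16 0 -0.35; 0.9 -6.7 18.4 0 -0.35",
)

```text
clock: 14.35
eef_pos: [0.5151, -0.3815, 0.2998]
tool_rot: [0.902, 0.432, -0.0, 0.001]
ft_force: [0.2, -0.2, -3.3]
grip_width: 0.0126
grasp_force: 59.9
```

>>> send_rows(
  motion="0.9 0 0 2 0; 0.9 0 0 4.5 0; 0.9 0 0 6.5 0; 0.9 0 0 7.5 0; 0.9 0 0 7.5 0",
)

```text
clock: 14.85
eef_pos: [0.5146, -0.3773, 0.2235]
tool_rot: [0.902, 0.433, -0.001, -0.001]
ft_force: [-0.2, 1.1, -3.6]
grip_width: 0.013
grasp_force: 59.8
```

```bash
python3 - <<'E'
from h import *
to(.5165,-.3775,.16,-38.2)
b=save("side","s6.png"); a=save("top","t6.png")
c=np.hstack([cv2.resize(b[185:295,285:395],(400,400),interpolation=3),cv2.resize(a[200:280,210:290],(400,400),interpolation=3)])
cv2.imwrite("pics/c7.png",cv2.cvtColor(c,cv2.COLOR_RGB2BGR))
E
```

```text
delta cm [0.1  0.18 6.35] twist -0.009 | pos [ 0.5146 -0.3773  0.2235] yaw -38.74 tilt [-0.    -0.003 -1.   ] F [-0.19  1.11 -3.62] T [0.02  0.011 0.019] w 0.013 gf 59.8 t 14.85 q [-0.63  0.53  0.41  1.46 -0.    1.61]
```

View pics/c7.png

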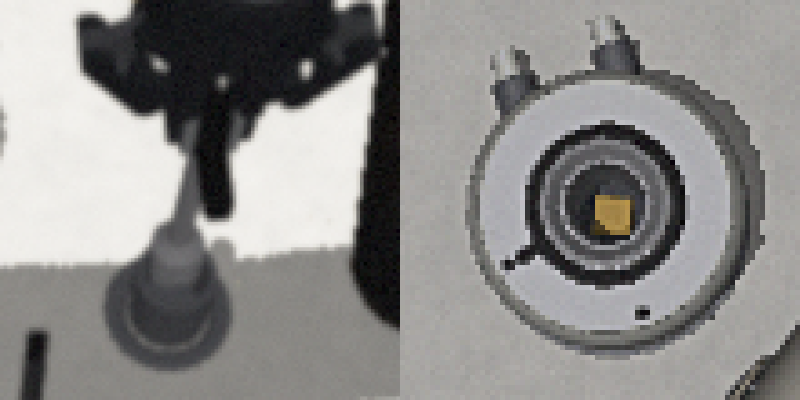

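The pointer touches the closed dot in the top crop (510, 265), and the key head is over the cup. I'll lower it into the holder.

>>> send_rows(
  motion="0.9 0.1 0.2 0.8 0; 0.9 0.1 0.2 2 0; 0.9 0.1 0.2 3.5 0; 0.9 0.1 0.2 4.8 0; 0.9 0.1 0.2 5.5 0",
)

```text
clock: 15.45
eef_pos: [0.5168, -0.3775, 0.1678]
tool_rot: [0.902, 0.433, -0.001, -0.001]
ft_force: [-0.3, -0.3, -3.5]
grip_width: 0.0126
grasp_force: 59.9
```

>>> send_rows(
  motion="0.9 0 0 0.2 0; 0.9 0 0 0.5 0; 0.9 0 0 0.8 0; 0.9 0 0 0.8 0",
)

```text
clock: 15.85
eef_pos: [0.5176, -0.3782, 0.1619]
tool_rot: [0.902, 0.433, 0.0, 0.0]
ft_force: [-0.0, 0.0, -2.5]
grip_width: 0.0128
grasp_force: 59.9
```

```bash
python3 - <<'E'
from h import *
to(.5165,-.3775,.158,-38.2)
E
```

```text
delta cm [-0.02 -0.12  0.39] twist -0.009 | pos [ 0.5176 -0.3782  0.1619] yaw -38.73 tilt [-0.  0. -1.] F [-0.03  0.03 -2.54] T [ 0.003  0.068 -0.023] w 0.0128 gf 59.9 t 15.85 q [-0.63  0.56  0.3   1.31 -0.    1.62]
```

>>> send_rows(
  motion="0.9 0 -0.1 0.2 0; 0.9 0 -0.1 0.35 0; 0.9 0 -0.1 0.42 0; 0.9 0 -0.1 0.42 0",
)

```text
clock: 16.25
eef_pos: [0.5168, -0.3776, 0.1581]
tool_rot: [0.902, 0.433, 0.0, 0.0]
ft_force: [0.2, -0.1, -0.5]
grip_width: 0.0128
grasp_force: 60.1
```

```bash
python3 - <<'E'
from h import *
to(.5165,-.3775,.158,-38.2)
E
```

```text
delta cm [-0.01 -0.03  0.01] twist -0.009 | pos [ 0.5168 -0.3776  0.1581] yaw -38.74 tilt [-0.     0.001 -1.   ] F [ 0.24 -0.14 -0.46] T [ 0.09   0.12  -0.034] w 0.0128 gf 60.1 t 16.25 q [-0.63  0.56  0.29  1.3  -0.    1.62]
```

The holder floor now carries the key's weight. Release and back away.

>>> send_rows(
  motion="0.1 0 0 0 0; 0.1 0 0 0 0; 0.1 0 0 0 0; 0.1 0 0 0 0",
)

```text
clock: 16.65
eef_pos: [0.5169, -0.3776, 0.1579]
tool_rot: [0.902, 0.433, 0.0, 0.0]
ft_force: [-0.1, -0.2, 0.1]
grip_width: 0.0382
grasp_force: 0.0
```

>>> send_rows(
  motion="0.1 0 0 -1 0; 0.1 0 0 -3 0; 0.1 0 0 -6 0; 0.1 0 0 -9 0; 0.1 0 0 -12 0",
)

```text
clock: 17.15
eef_pos: [0.5167, -0.3774, 0.2798]
tool_rot: [0.902, 0.433, 0.0, 0.0]
ft_force: [-0.2, -0.6, 0.8]
grip_width: 0.0385
grasp_force: 0.0
```

```bash
python3 - <<'E'
from h import *
to(.30,-.1,.28,-38.2)
E
```

```text
delta cm [  8.09 -34.26  -0.05] twist -0.009 | pos [ 0.5167 -0.3774  0.2798] yaw -38.73 tilt [ 0.     0.001 -1.   ] F [-0.24 -0.62  0.76] T [-0.042 -0.053 -0.054] w 0.0385 gf 0.0 t 17.15 q [-0.63  0.53  0.55  1.59 -0.    1.62]
```

>>> send_rows(
  motion="0.1 8 -34 0 0; 0.1 8 -34 0 0; 0.1 8 -34 0 0; 0.1 8 -34 0 0; 0.1 8 -34 0 0",
)

```text
clock: 17.65
eef_pos: [0.3615, -0.1792, 0.2784]
tool_rot: [0.902, 0.432, 0.001, 0.001]
ft_force: [1.1, 0.9, 1.3]
grip_width: 0.0388
grasp_force: 0.0
```

>>> send_rows(
  motion="0.1 1.7 -7.5 0 0; 0.1 2.4 -10 0 0; 0.1 2.4 -10 0 0; 0.1 2.4 -10 0 0",
)

```text
clock: 18.05
eef_pos: [0.2997, -0.0987, 0.279]
tool_rot: [0.901, 0.433, 0.001, 0.001]
ft_force: [-0.2, 0.6, 1.1]
grip_width: 0.0387
grasp_force: 0.0
```

```bash
python3 - <<'E'
from h import *
b=save("side","s7.png");a=save("top","t7.png")
to(.3,-.1,.28,-38)
c=np.hstack([b[90:350,170:370],a[120:380,190:390]])
cv2.imwrite("pics/c8.png",cv2.cvtColor(cv2.resize(c,None,fx=2,fy=2,interpolation=3),cv2.COLOR_RGB2BGR))
E
```

```text
delta cm [-0.07 -0.05 -0.15] twist -0.013 | pos [ 0.3008 -0.0998  0.2785] yaw -38.74 tilt [ 0.001  0.002 -1.   ] F [ 0.42 -1.02 -0.15] T [-0.031 -0.032 -0.033] w 0.0382 gf 0.0 t 18.15 q [-0.32 -0.15 -0.28  1.43 -0.    1.93]
```

View pics/c8.png

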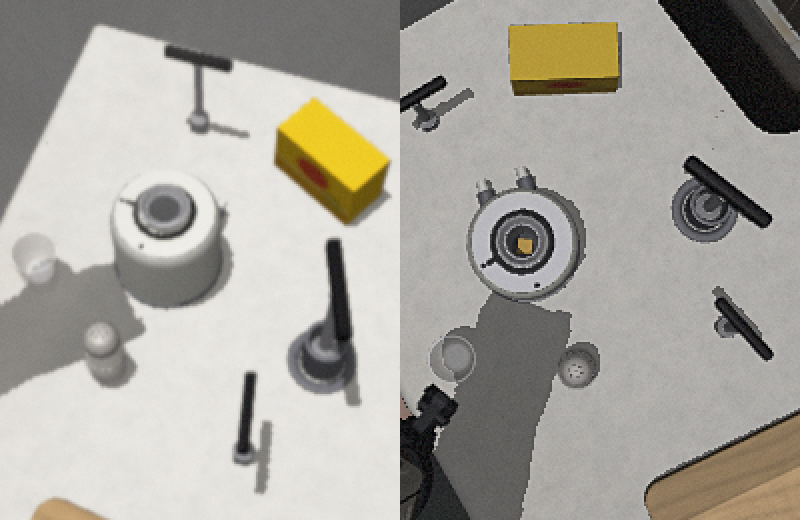

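The key stands upright in its holder (top crop (705, 205)), the pointer is on the closed dot (487, 264), and nothing around them has moved.

```bash
python3 -c "
from h import *
print(workorder.job_done())"
```

```text
the job is handed in; nothing more can be done
None
```

The valve is turned fully to its closed mark, the T-key is back upright in its holder, nothing nearby was disturbed, and the job was handed in at about 18 s; no verdict came back.

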